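Change round three bottles left on the wrong magnetic stirrers

ROBOT

A 6-joint arm with a two-finger parallel gripper is mounted at the origin on the work surface. World frame = base frame: x ahead of the robot, y to its left, z up, the work surface at z = 0. Lengths are in m, angles in rad, forces in N, time in s.
With the tool pointing down it reaches from about 0.3 to 0.775 m from the base axis. Payload 14.6 kg.
Tool frame: the origin (TCP) lies at the very end of the fingers, on their centre line; the grasp point (between the pads) lies 19 mm behind it; z points along the fingers, y is the line along which they close (so a half turn about z gives the same grasp; the last joint's range is limited). The gripper opens to 94 mm and grips with 3 to 60 N. Pads are 16 mm wide; open, the fingers measure 119 mm over their backs; the gripper's body (75 mm by 177 mm) begins 78 mm behind the grasp point.
Start: joints at [-1.219, 0.3, 1.521, -0, 1.321, -0.067], TCP at [0.224, -0.502, 0.205] pointing down, gripper open.
Joint ranges: [-3.03, 3.03], [-0.79, 2.21], [0.23, 2.52], [-1.04, 4.18], [0, 3.07], [-2.55, 2.55]. Speed limits (rad/s): [2.22, 2.22, 2.57, 3.14, 3.14, 3.14].

INTERFACE

Orientations are given as [roll, pitch, yaw] about the fixed x, y, z axes, in that order (R = Rz(yaw) Ry(pitch) Rx(roll)).
In Python, from station import ctrl gives the robot as it stands.
- The arm moves only by the tool carry_out, never from a script. Its argument "motion" is text: rows parted by semicolons, each of 7 numbers parted by spaces: the shift along the world's x, y, z in m, then the turn, a rotation vector about the world's x, y, z in degrees, then the closure in counts, from 0 (fully open) to 255 (shut). In form: dx dy dz wx wy wz hand; .... A call has 1 to 20 rows; each row shifts and turns the commanded pose from where the row before left it; what a row does not reach is not made up. A row lasts 1/12 s, in which the tool goes at most 41.7 mm and 7.16 degrees, less where a joint would pass 70% of its speed; a pose out of reach is approached as far as the arm can. A call is refused whole if a number of a shift passes 0.0417 or a number of a turn 7.16, either way. A call with a gripper value outside its range is refused whole. The fingers move at their own pace and stop on an object; "grip_force" is the grip in N (left out, the last holds). Time passes only in rows, so rows that do not move let the fingers close. It gives the time, the measured TCP pose, the force, the opening and the grip force at its end, in the units of the state.
- ctrl.get_obs(): the state, without advancing time (a new reading comes with each control period).
- ctrl.camera(name): name is "scene" or "top"; returns a dict with "pixels" (400x640x3 uint8, red, green, blue), "range_z" (400x640 float32, m along the optical axis (not along the pixel's ray), 0 where there is no reading), "K" (3x3 intrinsics, pixels), "position" and "attitude" of the camera in the world. Camera axes: x right, y up, looking along -z (the intrinsics and any distortion apply to the point x, -y, -z); pixel columns grow to the right and rows downward; lengths in m; the calibration is good to about 2 mm. A picture is of the moment at which its call begins.
- ctrl.hand_in(): hands the job in; it is judged then, once.
The state is a dict: "time_s": time; "qpos": joint angles; "joint_vel": joint speeds; "tau": joint torques, N m; "ee_pos": TCP position; "eef_rot": TCP orientation; "force": force on the tool from outside, world axes, zero at the start; "moment": the same for the moment, N m; "grip_width": finger opening in m; "grip_force": force on a finger pad.
Only numpy, scipy, OpenCV 4.12 (cv2) and the standard library are available. Lean on these libraries where they do the work, as an engineer would, in place of code of your own. Each camera call takes 0.05 s, during which the arm holds its last target. There are 200 camera calls.

TASK

The three capped bottles are on the wrong magnetic stirrers: change them round so that each stands upright in the middle of the plate of its own size, the largest bottle on the largest stirrer, the middle one on the middle stirrer and the smallest on the smallest. The cork mat is the free spot on which to stand a bottle meanwhile; never stand a warm glass bottle on the bare bench. Set the bottles down gently without tipping them, let go of them, and leave the petri dish, the six-well plate and the beaker where they are.

Things in the scene. Friction and masses are not known exactly. Their poses are not given: they have to be found in the camera images.
- bottle_large: the largest amber glass bottle with a red screw cap, loose, upright, 70 mm diameter and 143 mm tall with the cap; the cap is round, 53 mm in diameter, and takes up the top 27 mm (below it the shoulder widens to the body), so it is best held by the cap from above. Mass about 420 g, may be 30 % less or 40 % more. Origin: centre of the underside; z up along the bottle; yaw is of no matter.
- bottle_medium: the middle-sized amber glass bottle with a red screw cap, loose, upright, 56 mm diameter and 105 mm tall with the cap; the cap is round, 44 mm in diameter, and takes up the top 26 mm (below it the shoulder widens to the body), so it is best held by the cap from above. Mass about 220 g, may be 30 % less or 40 % more. Origin: centre of the underside; z up along the bottle; yaw is of no matter.
- bottle_small: the smallest amber glass bottle with a red screw cap, loose, upright, 46 mm diameter and 86 mm tall with the cap; the cap is round, 33 mm in diameter, and takes up the top 24 mm (below it the shoulder widens to the body), so it is best held by the cap from above. Mass about 130 g, may be 30 % less or 40 % more. Origin: centre of the underside; z up along the bottle; yaw is of no matter.
- stirrer_large: the largest magnetic stirrer, fixed: low grey square housing 160 x 160 mm with a round stainless plate of 140 mm diameter centred on top; the flat plate top is 50 mm above the origin. A lower control nose with a black knob sticks out 35 mm from the housing along the stirrer's own -x. Origin: on the bench under the centre of the plate; z up. Yaw differs by up to 20 degrees.
- stirrer_medium: the middle-sized magnetic stirrer, fixed: low grey square housing 126 x 126 mm with a round stainless plate of 108 mm diameter centred on top; the flat plate top is 42 mm above the origin. A lower control nose with a black knob sticks out 30 mm from the housing along the stirrer's own -x. Origin: on the bench under the centre of the plate; z up. Yaw differs by up to 20 degrees.
- stirrer_small: the smallest magnetic stirrer, fixed: low grey square housing 100 x 100 mm with a round stainless plate of 84 mm diameter centred on top; the flat plate top is 34 mm above the origin. A lower control nose with a black knob sticks out 26 mm from the housing along the stirrer's own -x. Origin: on the bench under the centre of the plate; z up. Yaw differs by up to 20 degrees.
- cork_mat: round cork mat, fixed on the bench, 120 mm diameter, 10 mm thick, empty at the start. Origin: centre of its underside, on the bench.
- petri_dish: bystander, loose: closed clear petri dish, 91 mm diameter, 15 mm tall, lying on the bench. Origin: centre of its underside.
- well_plate: bystander, loose: clear six-well plate with lid, 85 mm (own x) by 127 mm (own y), 18 mm tall, lying on the bench. Origin: centre of its underside.
- beaker: bystander, loose: small empty glass beaker, 48 mm diameter, 62 mm tall, standing on the bench. Origin: centre of its underside.
There are look-alikes about, which are no part of the job. Leave any yellow look-alike of the bottle_large alone. Leave any yellow look-alike of the bottle_medium alone.

How it is judged:
By the outcome, as a careful person would: the job done as asked, in the order asked, and still so for the second after the job is handed in, with the robot touching nothing.
It also fails if it takes over 122 s, if anything falls off the work surface, if the arm or the gripper's body presses on something with over 40 N, if the wrist force passes 120 N, or if a joint passes its speed limit or range.

## Working session

There is one attempt and no reset: what is moved stays moved. The work goes in short steps, Python scripts to look and compute and a tool call to move; the robot and the scene stay as the last step left them, time stands still between calls to the robot, and variables do not carry over. Pictures are saved under pics/ and viewed, at most 14 in all, crops included, and the job is handed in when it is done.

Besides the shell and the picture viewer there is one more tool, called after "Request:" by a JSON object that holds its "op" and its "data", one argument or row to a line. carry_out: Moves the arm, as the interface text tells. Its arguments: {"type":"object","properties":{"motion":{"type":"string"},"grip_force":{"type":"number"}},"required":["motion"]}

```bash
mkdir -p pics; ls
cat > h.py <<'E'
import numpy as np, cv2
from station import ctrl
def cloud(n):
    c=ctrl.camera(n); Z=c["range_z"]; K=np.array(c["K"]); h,w=Z.shape
    u,v=np.meshgrid(np.arange(w),np.arange(h))
    P=np.stack([(u-K[0,2])/K[0,0]*Z,-(v-K[1,2])/K[1,1]*Z,-Z],-1)
    a=np.array(c["attitude"],float)
    from scipy.spatial.transform import Rotation as R
    M=a if a.shape==(3,3) else (R.from_euler("xyz",a).as_matrix() if a.size==3 else None)
    W=P@M.T+np.array(c["position"]); W[Z==0]=np.nan
    return c,W
E
python3 - <<'E'
from h import *
for n in("scene","top"):
    c=ctrl.camera(n); print(n,{k:c[k] for k in c if k not in("pixels","range_z")})
    cv2.imwrite(f"pics/{n}0.png",c["pixels"][:,:,::-1])
print(ctrl.get_obs())
E
```

```text
pics
scene {'K': array([[434.05326596,   0.        , 324.09607217],
       [  0.        , 434.05326596, 192.87029324],
       [  0.        ,   0.        ,   1.        ]]), 'position': array([ 1.17074771, -0.52282925,  0.70900889]), 'attitude': array([ 0.935038  , -0.02268984,  0.87547855])}
top {'K': array([[384.54288266,   0.        , 317.85968166],
       [  0.        , 384.54288266, 196.88031898],
       [  0.        ,   0.        ,   1.        ]]), 'position': array([0.44500465, 0.0442086 , 1.06792907]), 'attitude': array([ 0.06010319,  0.01205698, -1.55359545])}
{'time_s': 0.1, 'qpos': array([-1.21860272e+00,  3.00400575e-01,  1.52148975e+00, -3.86387557e-06,
        1.32071065e+00, -6.66123559e-02]), 'joint_vel': array([-0.00143661, -0.00097687, -0.00036421, -0.00105057, -0.00024159,
       -0.00157624]), 'tau': array([ 1.90742452e-03, -5.32644475e+01, -3.53282869e+01,  7.10036047e-02,
        2.34694546e-02, -7.31724595e-05]), 'ee_pos': array([ 0.2235803 , -0.50225758,  0.20496365]), 'eef_rot': array([-3.14058632e+00, -6.33828321e-05,  4.18806888e-01]), 'force': array([ 0.42005683,  0.24710586, -0.21093303]), 'moment': array([-0.07212716,  0.00208166,  0.02668804]), 'grip_force': 0.0, 'grip_width': 0.09405253076975147}
```

View pics/top0.png

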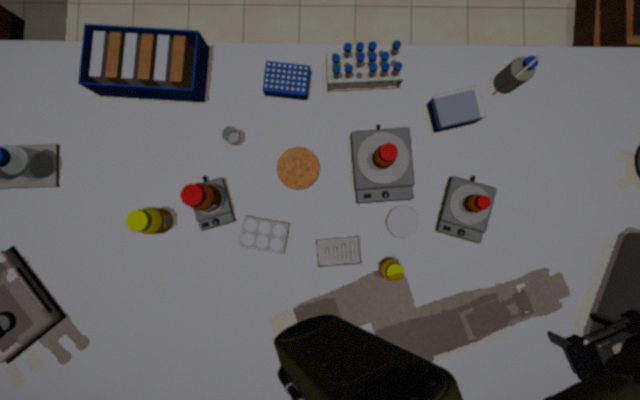

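View pics/scene0.png

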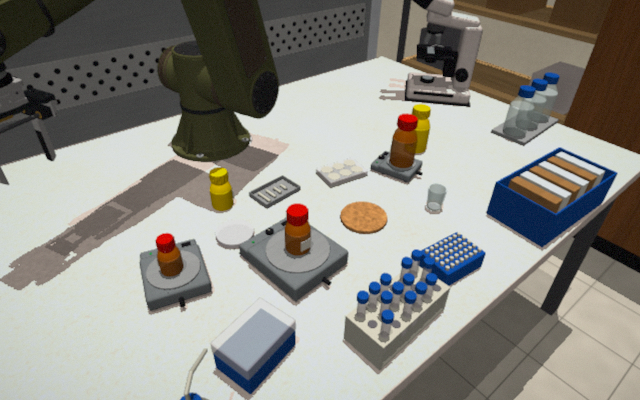

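Top view: red-capped bottles sit at (192,195) on the small stirrer, (386,155) on the large stirrer and (480,203) on the medium stirrer. The mat is at (298,168). Yellow look-alikes are at (148,220) and (391,270). The scene view agrees: red caps at (407,122), (297,215) and (166,243), yellow ones at (421,128) and (221,188).

```bash
cat > m.py <<'E'
from h import *
def circ(p):
    A=np.c_[2*p,np.ones(len(p))]; s=np.linalg.lstsq(A,(p**2).sum(1),rcond=None)[0]
    return s[:2],np.sqrt(s[2]+s[0]**2+s[1]**2)
def caps(n,c,W):
    im=c["pixels"][:,:,::-1]; hsv=cv2.cvtColor(im.copy(),cv2.COLOR_BGR2HSV)
    m=(((hsv[...,0]<5)|(hsv[...,0]>172))&(hsv[...,1]>190)&(hsv[...,2]>110)).astype(np.uint8)
    k,l,st,ce=cv2.connectedComponentsWithStats(m)
    for i in range(1,k):
        if st[i,4]<60: continue
        p=W[l==i]; p=p[~np.isnan(p[:,0])]; zt=np.percentile(p[:,2],90)
        t=p[p[:,2]>zt-.004]; q=cv2.minEnclosingCircle(t[:,:2].astype(np.float32))
        print(n,"cap px",ce[i].round(),"ztop",zt.round(4),"circ",np.round(q[0],4),"d",round(2*q[1],4),len(t))
E
python3 - <<'E'
from m import *
for n in("top","scene"):
    c,W=cloud(n); caps(n,c,W)
    # bench flatness check
    z=W[...,2]; b=z[np.abs(z)<.01]; print("bench z",np.median(b),len(b))
    for nm,g,zt,hs in(("S",(200,195),.034,.1),("L",(385,165),.05,.16),("M",(465,208),.042,.126)):
        if n=="top": cen[nm]=W[g[1],g[0],:2] if 'cen' in globals() else None
E
python3 - <<'E'
from m import *
C={}
c,W=cloud("top"); c2,W2=cloud("scene")
for nm,px,zt,hs in(("S",(218,205),.034,.1),("L",(383,175),.05,.16),("M",(462,210),.042,.126),("mat",(298,168),.01,.12)):
    g=W[px[1],px[0]]; print(nm,"px pt",g.round(3))
    for n,X in(("top",W),("scene",W2)):
        P=X.reshape(-1,3); P=P[~np.isnan(P[:,0])]
        d=np.hypot(*(P[:,:2]-g[:2]).T); r=hs*.9
        Q=P[(d<r)]; h,e=np.histogram(Q[:,2],np.arange(-.004,.07,.002)); print(n,[(round(a*1000),int(b)) for a,b in zip(e,h) if b>20])
        m=(abs(Q[:,2]-zt)<(.008 if nm!="mat" else .004)); q=Q[m][:,:2].astype(np.float32)
        R=cv2.minAreaRect(q); print("  rect",np.round(R[0],4),np.round(R[1],4),round(R[2],1),"circ",cv2.minEnclosingCircle(q))
E
```

```text
top cap px [388. 152.] ztop 0.1567 circ [ 0.6108 -0.1103] d 0.039 183
top cap px [192. 195.] ztop 0.1785 circ [0.499  0.3505] d 0.0478 296
top cap px [484. 202.] ztop 0.1293 circ [ 0.4955 -0.3469] d 0.0288 93
bench z -0.0003704599680675047 173596
S px pt [0.48 0.32 0.06]
top [(-4, 232), (-2, 591), (0, 488), (2, 135), (4, 24), (14, 33), (16, 56), (18, 60), (20, 95), (22, 118), (24, 128), (26, 138), (28, 178), (30, 137), (32, 77), (34, 41)]
  rect [0.4863 0.35  ] [0.1223 0.0989] 18.1 circ ((0.4874609112739563, 0.34358930587768555), 0.07210493832826614)
scene [(-4, 21), (-2, 157), (0, 406), (2, 170), (8, 22), (10, 31), (12, 26), (14, 35), (16, 48), (18, 53), (20, 40), (22, 49), (24, 80), (26, 69), (28, 74), (30, 97), (32, 67), (34, 53)]
  rect [0.4888 0.3465] [0.1234 0.0971] 18.9 circ ((0.48904138803482056, 0.34558171033859253), 0.07169945538043976)
L px pt [nan nan nan]
top []
  rect [0. 0.] [0. 0.] 0.0 circ ((0.0, 0.0), 0.0)
scene []
  rect [0. 0.] [0. 0.] 0.0 circ ((0.0, 0.0), 0.0)
M px pt [ 0.478 -0.326  0.041]
top [(-4, 525), (-2, 922), (0, 683), (2, 181), (4, 22), (16, 22), (18, 2
[... 504 characters left out ...]
46, 34)]
  rect [ 0.4886 -0.3447] [0.1254 0.1465] 75.0 circ ((0.4927302896976471, -0.3448158800601959), 0.08832494169473648)
mat px pt [0.588 0.115 0.008]
top [(-4, 589), (-2, 1222), (0, 930), (2, 290), (4, 72), (6, 306), (8, 544), (10, 419), (12, 111)]
  rect [0.5747 0.1146] [0.1488 0.1176] 7.5 circ ((0.5730683207511902, 0.0991860181093216), 0.08332625776529312)
scene [(-2, 499), (0, 1309), (2, 547), (4, 46), (6, 42), (8, 235), (10, 648), (12, 226)]
  rect [0.5897 0.115 ] [0.1174 0.1209] 48.1 circ ((0.5898725390434265, 0.11428233236074448), 0.061762988567352295)Traceback (most recent call last):
  File "<stdin>", line 7, in <module>
NameError: name 'cen' is not defined. Did you mean: 'len'?
```

```bash
cat >> m.py <<'E'
from scipy.spatial.transform import Rotation as Rn
def ortho(c,ctr,z,half,s=.0005):
    """picture of plane z: column grows with world x, row with world y"""
    n=int(2*half/s); M=Rn.from_euler("xyz",c["attitude"]).as_matrix(); K=c["K"]
    g=np.array([[0,0],[n,0],[n,n],[0,n]],np.float32)
    w=np.c_[ctr[0]-half+g[:,0]*s,ctr[1]-half+g[:,1]*s,np.full(4,z)]
    p=(w-c["position"])@M; p=p*[1,-1,-1]; uv=(p[:,:2]/p[:,2:])*[K[0,0],K[1,1]]+[K[0,2],K[1,2]]
    H=cv2.getPerspectiveTransform(uv.astype(np.float32),g)
    return cv2.warpPerspective(c["pixels"][:,:,::-1].copy(),H,(n,n),flags=cv2.INTER_CUBIC)
def fitcirc(im,ctr,half,r,s=.0005,sgn=1):
    """max mean radial gradient of brightness over centres, robust per-angle (clipped)"""
    g=cv2.GaussianBlur(im.astype(np.float32).mean(2),(0,0),3); gx=cv2.Sobel(g,5,1,0);gy=cv2.Sobel(g,5,0,1)
    t=np.linspace(0,2*np.pi,180,endpoint=False); best=(-1e9,)
    d=np.arange(-.02,.0201,.001)
    for rr in(r-.002,r-.001,r,r+.001):
      for dx in d:
        for dy in d:
          u=(half+dx+rr*np.cos(t))/s; v=(half+dy+rr*np.sin(t))/s
          a=cv2.remap(gx,u.astype(np.float32)[None],v.astype(np.float32)[None],1)[0]*np.cos(t)+cv2.remap(gy,u.astype(np.float32)[None],v.astype(np.float32)[None],1)[0]*np.sin(t)
          sc=np.clip(-sgn*a,-15,15).mean()
          if sc>best[0]: best=(sc,ctr[0]+dx,ctr[1]+dy,rr)
    return best
E
python3 - <<'E'
from m import *
rows=[]
T={"S":((.499,.345),.034,.042),"L":((.595,-.105),.05,.07),"M":((.495,-.345),.042,.054),"mat":((.589,.115),.01,.06)}
for n in("top","scene"):
    c,W=cloud(n); row=[]; caps(n,c,W)
    for k,(ct,z,r) in T.items():
        im=ortho(c,ct,z,.1); b=fitcirc(im,ct,.1,r,sgn=1 if k!="mat" else -1); print(n,k,np.round(b,4))
        q=(int((b[1]-ct[0]+.1)/.0005),int((b[2]-ct[1]+.1)/.0005)); cv2.circle(im,q,int(b[3]/.0005),(0,255,0),1); cv2.circle(im,q,3,(255,0,255),-1)
        row.append(cv2.resize(im,(200,200),interpolation=cv2.INTER_AREA))
    rows.append(np.hstack(row))
cv2.imwrite("pics/fit.png",np.vstack(rows))
E
```

```text
top cap px [388. 152.] ztop 0.1566 circ [ 0.6111 -0.1098] d 0.0395 177
top cap px [192. 195.] ztop 0.1784 circ [0.4987 0.35  ] d 0.0477 287
top cap px [484. 202.] ztop 0.1291 circ [ 0.4956 -0.3484] d 0.0292 97
top S [1.5014 0.491  0.343  0.041 ]
top L [14.1244  0.614  -0.113   0.069 ]
top M [11.1276  0.495  -0.346   0.053 ]
top mat [15.     0.588  0.114  0.059]
scene cap px [407. 119.] ztop 0.1787 circ [0.502  0.3479] d 0.0501 112
scene cap px [297. 212.] ztop 0.1572 circ [ 0.6146 -0.1135] d 0.0423 210
scene cap px [164. 240.] ztop 0.1306 circ [ 0.4997 -0.3508] d 0.0317 141
scene S [4.5939 0.519  0.335  0.041 ]
scene L [12.5357  0.612  -0.115   0.069 ]
scene M [12.7837  0.495  -0.347   0.054 ]
scene mat [15.     0.592  0.109  0.061]
```

View pics/fit.png

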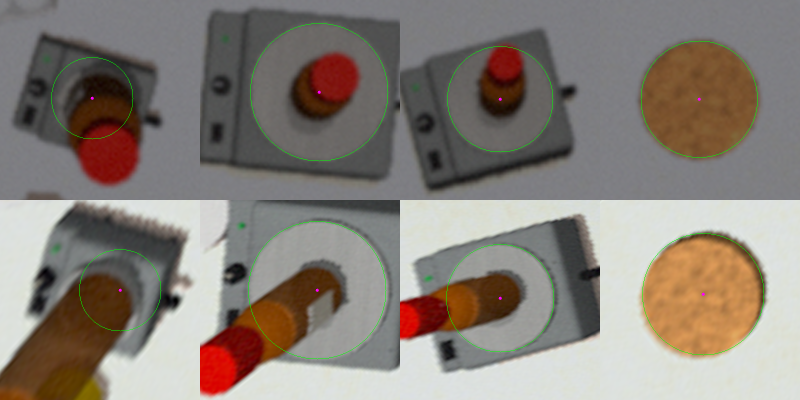

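Candidates for the bottle I want (the smallest, red cap, at top-view px (480,203)): medium red (388,152), large red (192,195), yellow medium (391,270), yellow large (148,220). I choose (484,202), whose cap top at z≈0.129 matches 0.042+0.086. Next I check it in a crop rectified at cap height.

Run:
```python
from m import *
rows=[]
T={"small":((.4975,-.3495),.128,.0165),"medium":((.613,-.112),.155,.022),"large":((.5,.349),.177,.0265)}
for n in("top","scene"):
    c,W=cloud(n); row=[]
    for k,(ct,z,r) in T.items():
        im=ortho(c,ct,z,.05,.00025); h=cv2.cvtColor(im,cv2.COLOR_BGR2HSV)
        m=(((h[...,0]<6)|(h[...,0]>172))&(h[...,1]>190)&(h[...,2]>100)).astype(np.uint8)
        ks=cv2.getStructuringElement(2,(2*int(r*.9/.00025)+1,)*2)
        # best disc position: maximise red inside disc, from blurred match
        mm=m.astype(np.float32); kk=cv2.getStructuringElement(2,(2*int(r/.00025)+1,)*2).astype(np.float32)
        sc=cv2.filter2D(mm,-1,kk/kk.sum(),borderType=cv2.BORDER_CONSTANT); ys,xs=np.where(sc>sc.max()-.005); q=(int(xs.mean()),int(ys.mean()))
        print(n,k,"ctr",round(ct[0]-.05+q[0]*.00025,4),round(ct[1]-.05+q[1]*.00025,4),sc.max().round(3), "redarea d",round(2*np.sqrt(m.sum()/np.pi)*.00025,4))
        cv2.circle(im,q,int(r/.00025),(0,255,0),1); row.append(cv2.resize(im,(260,260)))
    rows.append(np.hstack(row))
    if n=="top":
        for nm,p in(("yelL",(137,220)),("yelM",(395,272)),("beaker",(232,135))): print(nm,W[p[1],p[0]].round(3))
cv2.imwrite("pics/caps.png",np.vstack(rows))
```

```text
top small ctr 0.4955 -0.347 0.761 redarea d 0.0289
top medium ctr 0.6102 -0.11 0.812 redarea d 0.0398
top large ctr 0.4988 0.3498 0.819 redarea d 0.0481
yelL [0.437 0.492 0.144]
yelM [ 0.32  -0.137  0.104]
beaker [0.679 0.303 0.001]
scene small ctr 0.4998 -0.3512 0.965 redarea d 0.0384
scene medium ctr 0.6167 -0.1163 0.974 redarea d 0.0526
scene large ctr 0.5038 0.344 0.96 redarea d 0.063
```

View pics/caps.png

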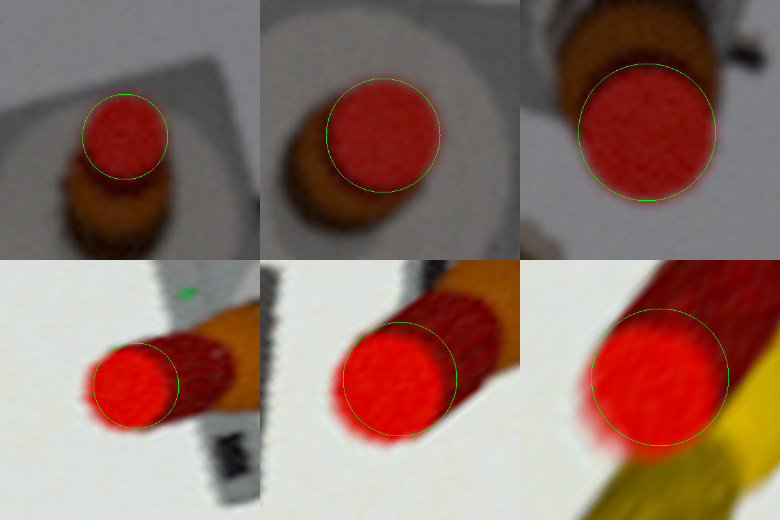

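The crop shows the small red-capped bottle (left column), with the caps well fitted in the top view. Moving above the small bottle.

Request:
{"op": "carry_out", "data": {
  "motion": "0.02734 0.0153 0 0 0 0 0;0.02734 0.0153 0 0 0 0 0;0.02734 0.0153 0 0 0 0 0;0.02734 0.0153 0 0 0 0 0;0.02734 0.0153 0 0 0 0 0;0.02734 0.0153 0 0 0 0 0;0.02734 0.0153 0 0 0 0 0;0.02734 0.0153 0 0 0 0 0;0.02734 0.0153 0 0 0 0 0;0.02734 0.0153 0 0 0 0 0;0 0 0 0 0 0 0;0 0 0 0 0 0 0;0 0 0 0 0 0 0",
  "grip_force": 20
}}

```text
time_s: 1.53
ee_pos: [0.4967, -0.3497, 0.2053]
eef_rot: [-3.141, 0.0, 0.419]
force: [0.3, 0.4, -0.3]
grip_width: 0.0937
grip_force: 0.0
```

Request:
{"op": "carry_out", "data": {
  "motion": "0 0 -0.025 0 0 0 0;0 0 -0.025 0 0 0 0;0 0 -0.025 0 0 0 0;0 0 -0.015 0 0 0 0;0 0 -0.011 0 0 0 0;0 0 0 0 0 0 0;0 0 0 0 0 0 0;0 0 0 0 0 0 60;0 0 0 0 0 0 120;0 0 0 0 0 0 150;0 0 0 0 0 0 160;0 0 0 0 0 0 170;0 0 0 0 0 0 180;0 0 0 0 0 0 190;0 0 0 0 0 0 200;0 0 0 0 0 0 220;0 0 0 0 0 0 255;0 0 0 0 0 0 255",
  "grip_force": 20
}}

```text
time_s: 3.03
ee_pos: [0.497, -0.3494, 0.1044]
eef_rot: [-3.142, 0.0, 0.419]
force: [1.2, 0.2, -0.8]
grip_width: 0.0325
grip_force: 20.0
```

Request:
{"op": "carry_out", "data": {
  "motion": "0 0 0.005 0 0 0 255;0 0 0.015 0 0 0 255;0 0 0.025 0 0 0 255;0 0 0.03 0 0 0 255;0 0 0.03 0 0 0 255;0 0 0.025 0 0 0 255;0 0 0.015 0 0 0 255;0.002 0.01 0.01 0 0 0 255;0.004 0.02 0.005 0 0 0 255;0.006 0.03 0 0 0 0 255;0.006 0.03 0 0 0 0 255;0.006 0.03 0 0 0 0 255;0.006 0.03 0 0 0 0 255;0.006 0.03 0 0 0 0 255;0.006 0.03 0 0 0 0 255;0.006 0.03 0 0 0 0 255;0.006 0.03 0 0 0 0 255;0.006 0.03 0 0 0 0 255;0.006 0.03 0 0 0 0 255;0.006 0.03 0 0 0 0 255"
}}

```text
time_s: 4.7
ee_pos: [0.5686, 0.0127, 0.264]
eef_rot: [-3.141, 0.001, 0.419]
force: [0.1, -0.2, -1.5]
grip_width: 0.0325
grip_force: 20.0
```

Request:
{"op": "carry_out", "data": {
  "motion": "0.006 0.03 0 0 0 0 255;0.006 0.03 0 0 0 0 255;0.006 0.02 0 0 0 0 255;0.003 0.0225 0 0 0 0 255;0 0 0 0 0 0 255;0 0 0 0 0 0 255;0 0 0 0 0 0 255"
}}

```text
time_s: 5.28
ee_pos: [0.5897, 0.1129, 0.2641]
eef_rot: [-3.141, 0.001, 0.419]
force: [0.7, -0.8, -1.0]
grip_width: 0.0326
grip_force: 20.0
```

Request:
{"op": "carry_out", "data": {
  "motion": "0 0 -0.02 0 0 0 255;0 0 -0.03 0 0 0 255;0 0 -0.03 0 0 0 255;0 0 -0.03 0 0 0 255;0 0 -0.03 0 0 0 255;0 0 -0.025 0 0 0 255;0 0 -0.014 0 0 0 255;0 0 -0.007 0 0 0 255;0 0 0 0 0 0 255;0 0 -0.001 0 0 0 255;0 0 -0.001 0 0 0 255;0 0 -0.001 0 0 0 255;0 0 -0.001 0 0 0 255;0 0 -0.001 0 0 0 255;0 0 0 0 0 0 255;0 0 0 0 0 0 255"
}}

```text
time_s: 6.62
ee_pos: [0.5901, 0.1131, 0.0736]
eef_rot: [3.142, -0.0, 0.419]
force: [-0.1, -0.3, -1.7]
grip_width: 0.033
grip_force: 20.0
```

Request:
{"op": "carry_out", "data": {
  "motion": "0 0 -0.001 0 0 0 255;0 0 0 0 0 0 255;0 0 0 0 0 0 255"
}}

```text
time_s: 6.87
ee_pos: [0.5901, 0.113, 0.0724]
eef_rot: [-3.142, 0.0, 0.419]
force: [0.0, -1.0, -1.1]
grip_width: 0.0325
grip_force: 20.0
```

Request:
{"op": "carry_out", "data": {
  "motion": "0 0 -0.0005 0 0 0 255;0 0 0 0 0 0 255;0 0 -0.0005 0 0 0 255;0 0 0 0 0 0 255;0 0 0 0 0 0 255"
}}

```text
time_s: 7.28
ee_pos: [0.5904, 0.1132, 0.0723]
eef_rot: [3.141, -0.001, 0.419]
force: [-1.8, 1.2, 6.4]
grip_width: 0.0323
grip_force: 20.0
```

Request:
{"op": "carry_out", "data": {
  "motion": "0 0 0 0 0 0 150;0 0 0 0 0 0 120;0 0 0 0 0 0 60;0 0 0 0 0 0 0;0 0 0 0 0 0 0;0 0 0 0 0 0 0;0 0 0 0 0 0 0;0 0 0.02 0 0 0 0;0 0 0.04 0 0 0 0;0 0 0.04 0 0 0 0;0 0 0.04 0 0 0 0;0.0005 -0.015 0.01 0 0 0 0;0.002 -0.03 0 0 0 0 0;0.004 -0.03 0 0 0 0 0;0.004 -0.03 0 0 0 0 0;0.004 -0.03 0 0 0 0 0;0.004 -0.03 0 0 0 0 0;0.002 -0.03 0 0 0 0 0;0 -0.03 0 0 0 0 0;0 0 0 0 0 0 0"
}}

```text
time_s: 8.95
ee_pos: [0.6101, -0.1168, 0.2208]
eef_rot: [3.141, 0.001, 0.415]
force: [-0.5, -1.3, 0.4]
grip_width: 0.0941
grip_force: 0.0
```

Request:
{"op": "carry_out", "data": {
  "motion": "0 0 0 0 0 0 0;0 0 0 0 0 0 0"
}}

```text
time_s: 9.12
ee_pos: [0.6105, -0.1115, 0.2212]
eef_rot: [-3.141, 0.0, 0.419]
force: [0.5, 0.2, 1.0]
grip_width: 0.094
grip_force: 0.0
```

Run:
```python
from m import *
print(ctrl.get_obs()["ee_pos"])
for n in("top","scene"): caps(n,*cloud(n))
```

```text
[ 0.61046422 -0.11154512  0.22117354]
top cap px [296. 163.] ztop 0.0983 circ [0.5878 0.1136] d 0.0298 81
top cap px [192. 195.] ztop 0.1788 circ [0.4989 0.3495] d 0.0489 300
scene cap px [407. 120.] ztop 0.1788 circ [0.5021 0.3479] d 0.0509 113
scene cap px [365. 191.] ztop 0.0978 circ [0.5916 0.1088] d 0.0307 72
scene cap px [297. 210.] ztop 0.157 circ [ 0.614  -0.1134] d 0.0372 80
```

Request:
{"op": "carry_out", "data": {
  "motion": "0.0015 0 -0.025 0 0 0 0;0 0 -0.025 0 0 0 0;0 0 -0.02 0 0 0 0;0 0 -0.014 0 0 0 0;0 0 -0.007 0 0 0 0;0 0 0 0 0 0 0;0 0 0 0 0 0 60;0 0 0 0 0 0 100;0 0 0 0 0 0 120;0 0 0 0 0 0 130;0 0 0 0 0 0 140;0 0 0 0 0 0 150;0 0 0 0 0 0 160;0 0 0 0 0 0 180;0 0 0 0 0 0 220;0 0 0 0 0 0 255;0 0 0 0 0 0 255",
  "grip_force": 25
}}

```text
time_s: 10.63
ee_pos: [0.6121, -0.1119, 0.1305]
eef_rot: [-3.142, -0.0, 0.419]
force: [0.1, 1.1, 1.1]
grip_width: 0.0438
grip_force: 25.0
```

Request:
{"op": "carry_out", "data": {
  "motion": "0 0 0.005 0 0 0 255;0 0 0.015 0 0 0 255;0 0 0.025 0 0 0 255;0 0 0.025 0 0 0 255;0 0 0.01 0 0 0 255;-0.005 -0.01 0 0 0 0 255;-0.01 -0.02 0 0 0 0 255;-0.0125 -0.025 0 0 0 0 255;-0.0125 -0.025 0 0 0 0 255;-0.0125 -0.025 0 0 0 0 255;-0.0125 -0.025 0 0 0 0 255;-0.0125 -0.025 0 0 0 0 255;-0.0125 -0.025 0 0 0 0 255;-0.0125 -0.025 0 0 0 0 255;-0.01 -0.02 0 0 0 0 255;-0.0045 -0.0095 0 0 0 0 255;0 0 0 0 0 0 255;0 0 0 0 0 0 255;0 0 0 0 0 0 255"
}}

```text
time_s: 12.22
ee_pos: [0.4954, -0.3455, 0.2099]
eef_rot: [-3.141, 0.0, 0.42]
force: [0.5, 0.4, -1.8]
grip_width: 0.0437
grip_force: 25.0
```

Run:
```python
from m import *
o=ctrl.get_obs();print(o["ee_pos"],o["force"],o["grip_width"])
c,W=cloud("top");c2,_=cloud("scene")
for n,c in(("top",c),("scene",c2)):
  for k,ct,z,r in(("M",(.495,-.3465),.042,.054),("L",(.613,-.114),.05,.07)):
    im=ortho(c,ct,z,.1);print(n,k,np.round(fitcirc(im,ct,.1,r),4))
```

```text
[ 0.49539081 -0.3454604   0.20989845] [ 0.48492695  0.41367974 -1.75426944] 0.04366533946870773
top M [ 6.5247  0.495  -0.3455  0.053 ]
top L [14.6856  0.614  -0.113   0.069 ]
scene M [11.7511  0.495  -0.3475  0.054 ]
scene L [15.     0.613 -0.115  0.069]
```

Request:
{"op": "carry_out", "data": {
  "motion": "0 -0.001 -0.02 0 0 0 255;0 0 -0.025 0 0 0 255;0 0 -0.02 0 0 0 255;0 0 -0.013 0 0 0 255;0 0 -0.006 0 0 0 255;0 0 -0.001 0 0 0 255;0 0 0 0 0 0 255;0 0 -0.001 0 0 0 255;0 0 0 0 0 0 255;0 0 -0.001 0 0 0 255;0 0 0 0 0 0 255;0 0 0 0 0 0 255"
}}

```text
time_s: 13.32
ee_pos: [0.4951, -0.3475, 0.1237]
eef_rot: [3.141, -0.0, 0.419]
force: [0.3, -0.0, -2.5]
grip_width: 0.0434
grip_force: 25.0
```

Request:
{"op": "carry_out", "data": {
  "motion": "0 0 -0.0007 0 0 0 255;0 0 0 0 0 0 255;0 0 -0.0005 0 0 0 255;0 0 0 0 0 0 255;0 0 -0.0004 0 0 0 255;0 0 0 0 0 0 255;0 0 0 0 0 0 255"
}}

```text
time_s: 13.9
ee_pos: [0.4952, -0.3475, 0.1225]
eef_rot: [3.141, -0.0, 0.419]
force: [-1.8, 1.6, 5.9]
grip_width: 0.0436
grip_force: 25.0
```

Request:
{"op": "carry_out", "data": {
  "motion": "0 0 0 0 0 0 130;0 0 0 0 0 0 80;0 0 0 0 0 0 30;0 0 0 0 0 0 0;0 0 0 0 0 0 0;0 0 0 0 0 0 0;0 0 0.02 0 0 0 0;0 0 0.03 0 0 0 0;0 0 0.035 0 0 0 0;0 0 0.0225 0 0 0 0;0 0.015 0 0 0 0 0;0 0.03 0 0 0 0 0;0 0.035 0 0 0 0 0;0 0.035 0 0 0 0 0;0 0.035 0 0 0 0 0;0 0.035 0 0 0 0 0;0 0.035 0 0 0 0 0;0 0.035 0 0 0 0 0;0 0.035 0 0 0 0 0;0 0.035 0 0 0 0 0"
}}

```text
time_s: 15.57
ee_pos: [0.4947, -0.0208, 0.2295]
eef_rot: [3.141, -0.0, 0.419]
force: [0.1, 0.2, 0.0]
grip_width: 0.0941
grip_force: 0.0
```

Request:
{"op": "carry_out", "data": {
  "motion": "0 0.035 0 0 0 0 0;0 0.035 0 0 0 0 0;0 0.035 0 0 0 0 0;0 0.035 0 0 0 0 0;0 0.035 0 0 0 0 0;0 0.035 0 0 0 0 0;0 0.035 0 0 0 0 0;0 0.035 0 0 0 0 0;0 0.035 0 0 0 0 0;0 0.03 0 0 0 0 0;0 0.02 0 0 0 0 0;0 0 0 0 0 0 0;0 0 0 0 0 0 0;0 0 0 0 0 0 0"
}}

```text
time_s: 16.73
ee_pos: [0.4951, 0.3418, 0.2292]
eef_rot: [3.141, 0.0, 0.419]
force: [-0.1, -0.6, -0.5]
grip_width: 0.0938
grip_force: 0.0
```

Run:
```python
from m import *
o=ctrl.get_obs();print(o["ee_pos"],o["eef_rot"],o["grip_width"],o["qpos"])
for n in("top","scene"): caps(n,*cloud(n))
```

```text
[0.49509494 0.34182865 0.22924944] [3.14138074e+00 3.30614941e-04 4.18519485e-01] 0.09382284464824833 [ 5.43479041e-01  4.00583572e-01  1.33081172e+00 -1.71250097e-04
  1.41055181e+00  1.69578320e+00]
top cap px [296. 163.] ztop 0.0979 circ [0.5879 0.1134] d 0.0302 89
top cap px [486. 202.] ztop 0.1481 circ [ 0.4945 -0.3449] d 0.0407 203
scene cap px [366. 189.] ztop 0.0977 circ [0.591  0.1097] d 0.0312 76
scene cap px [163. 232.] ztop 0.1495 circ [ 0.4991 -0.3497] d 0.0435 249
```

Request:
{"op": "carry_out", "data": {
  "motion": "0.005 0.006 0 0 0 0 0;0 0 -0.02 0 0 0 0;0 0 -0.025 0 0 0 0;0 0 -0.02 0 0 0 0;0 0 -0.009 0 0 0 0;0 0 -0.004 0 0 0 0;0 0 0 0 0 0 40;0 0 0 0 0 0 80;0 0 0 0 0 0 100;0 0 0 0 0 0 110;0 0 0 0 0 0 120;0 0 0 0 0 0 130;0 0 0 0 0 0 140;0 0 0 0 0 0 170;0 0 0 0 0 0 220;0 0 0 0 0 0 255;0 0 0 0 0 0 255",
  "grip_force": 40
}}

```text
time_s: 18.25
ee_pos: [0.5001, 0.3488, 0.1517]
eef_rot: [-3.141, -0.001, 0.419]
force: [-1.4, 2.9, 3.9]
grip_width: 0.0525
grip_force: 39.9
```

Request:
{"op": "carry_out", "data": {
  "motion": "0 0 0.004 0 0 0 255;0 0 0.012 0 0 0 255;0 0 0.02 0 0 0 255;0 0 0.025 0 0 0 255;0 0 0.025 0 0 0 255;0 0 0.01 0 0 0 255;0 0 0 0 0 0 255;0.003 -0.01 0 0 0 0 255;0.005 -0.02 0 0 0 0 255;0.0075 -0.03 0 0 0 0 255;0.0075 -0.03 0 0 0 0 255;0.0075 -0.03 0 0 0 0 255;0.0075 -0.03 0 0 0 0 255;0.0075 -0.03 0 0 0 0 255;0.0075 -0.03 0 0 0 0 255;0.0075 -0.03 0 0 0 0 255;0.0075 -0.03 0 0 0 0 255;0.0075 -0.03 0 0 0 0 255;0.0075 -0.03 0 0 0 0 255;0.0075 -0.03 0 0 0 0 255"
}}

```text
time_s: 19.92
ee_pos: [0.5899, -0.0138, 0.2452]
eef_rot: [-3.14, 0.003, 0.418]
force: [-0.3, 0.1, -3.1]
grip_width: 0.0526
grip_force: 39.9
```

Request:
{"op": "carry_out", "data": {
  "motion": "0.0075 -0.03 0 0 0 0 255;0.0075 -0.03 0 0 0 0 255;0.005 -0.025 0 0 0 0 255;0.0025 -0.0175 0 0 0 0 255;0 0 0 0 0 0 255;0 0 0 0 0 0 255;0 0 0 0 0 0 255"
}}

```text
time_s: 20.5
ee_pos: [0.6125, -0.1138, 0.246]
eef_rot: [-3.14, 0.002, 0.419]
force: [0.4, -0.2, -3.3]
grip_width: 0.0522
grip_force: 39.9
```

Run:
```python
from m import *
o=ctrl.get_obs();print(o["ee_pos"],o["eef_rot"],o["force"],o["grip_width"])
row=[]
for n in("top","scene"):
  c,W=cloud(n); ct=(.5,.346); im=ortho(c,ct,.034,.1); b=fitcirc(im,ct,.1,.042);print(n,np.round(b,4))
  q=(int((b[1]-ct[0]+.1)/.0005),int((b[2]-ct[1]+.1)/.0005)); cv2.circle(im,q,int(b[3]/.0005),(0,255,0),1)
  row.append(cv2.resize(im,(300,300)))
row.append(cv2.resize(c["pixels"][:,:,::-1],(480,300))[:, :200]) if 0 else None
cv2.imwrite("pics/S.png",np.hstack([r for r in row if r is not None]))
cv2.imwrite("pics/sc2.png",c["pixels"][60:340,100:500,::-1])
```

```text
[ 0.61249195 -0.11377662  0.24601306] [-3.14017638e+00  1.64662188e-03  4.18689335e-01] [ 0.3856709  -0.21313062 -3.25715546] 0.05222517047954381
top [14.7449  0.497   0.354   0.041 ]
scene [9.4749 0.497  0.35   0.041 ]
```

View pics/S.png

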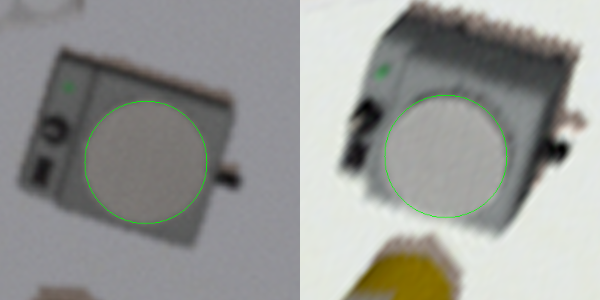

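View pics/sc2.png

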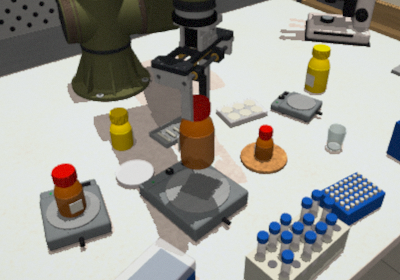

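The S plate is cleanly fitted at about (0.497, 0.351). In the scene crop the medium bottle stands on M at (65,190), the small one on the mat at (265,145), and the large hangs upright over L at (198,130).

Request:
{"op": "carry_out", "data": {
  "motion": "0.0005 0 -0.02 0 0 0 255;0 0 -0.02 0 0 0 255;0 0 -0.02 0 0 0 255;0 0 -0.01 0 0 0 255;0 0 -0.004 0 0 0 255;0 0 -0.001 0 0 0 255;0 0 0 0 0 0 255;0 0 -0.001 0 0 0 255;0 0 0 0 0 0 255;0 0 -0.0005 0 0 0 255;0 0 0 0 0 0 255;0 0 0 0 0 0 255"
}}

```text
time_s: 21.6
ee_pos: [0.6136, -0.114, 0.171]
eef_rot: [3.141, -0.0, 0.419]
force: [-0.9, -0.8, -3.8]
grip_width: 0.0525
grip_force: 39.9
```

Request:
{"op": "carry_out", "data": {
  "motion": "0 0 -0.001 0 0 0 255;0 0 0 0 0 0 255;0 0 -0.001 0 0 0 255;0 0 0 0 0 0 255;0 0 -0.0005 0 0 0 255;0 0 0 0 0 0 255;0 0 -0.0004 0 0 0 255;0 0 0 0 0 0 255;0 0 0 0 0 0 255"
}}

```text
time_s: 22.35
ee_pos: [0.6135, -0.114, 0.1679]
eef_rot: [-3.142, 0.0, 0.419]
force: [-0.6, -0.3, -2.9]
grip_width: 0.0526
grip_force: 39.9
```

Request:
{"op": "carry_out", "data": {
  "motion": "0 0 -0.0005 0 0 0 255;0 0 0 0 0 0 255;0 0 -0.0004 0 0 0 255;0 0 0 0 0 0 255;0 0 0 0 0 0 255"
}}

```text
time_s: 22.77
ee_pos: [0.6138, -0.1139, 0.1677]
eef_rot: [3.141, -0.001, 0.419]
force: [-0.5, 1.5, 5.7]
grip_width: 0.0523
grip_force: 39.9
```

Request:
{"op": "carry_out", "data": {
  "motion": "0 0 0 0 0 0 110;0 0 0 0 0 0 70;0 0 0 0 0 0 30;0 0 0 0 0 0 0;0 0 0 0 0 0 0;0 0 0 0 0 0 0;0 0 0.02 0 0 0 0;0 0 0.03 0 0 0 0;0 0 0.02 0 0 0 0;-0.002 0.015 0 0 0 0 0;-0.0035 0.03 0 0 0 0 0;-0.0035 0.035 0 0 0 0 0;-0.0035 0.035 0 0 0 0 0;-0.0035 0.035 0 0 0 0 0;-0.0035 0.035 0 0 0 0 0;-0.002 0.025 0 0 0 0 0;-0.002 0.0165 0 0 0 0 0;0 0 0 0 0 0 0;0 0 0 0 0 0 0;0 0 0 0 0 0 0"
}}

```text
time_s: 24.43
ee_pos: [0.59, 0.1119, 0.2367]
eef_rot: [3.142, 0.001, 0.419]
force: [-0.1, -0.9, -0.4]
grip_width: 0.094
grip_force: 0.0
```

Request:
{"op": "carry_out", "data": {
  "motion": "0 0.001 -0.02 0 0 0 0;0 0 -0.035 0 0 0 0;0 0 -0.035 0 0 0 0;0 0 -0.035 0 0 0 0;0 0 -0.025 0 0 0 0;0 0 -0.01 0 0 0 0;0 0 -0.0045 0 0 0 0;0 0 0 0 0 0 60;0 0 0 0 0 0 120;0 0 0 0 0 0 150;0 0 0 0 0 0 160;0 0 0 0 0 0 170;0 0 0 0 0 0 180;0 0 0 0 0 0 190;0 0 0 0 0 0 210;0 0 0 0 0 0 230;0 0 0 0 0 0 255;0 0 0 0 0 0 255",
  "grip_force": 20
}}

```text
time_s: 25.93
ee_pos: [0.59, 0.1136, 0.0725]
eef_rot: [-3.142, 0.0, 0.419]
force: [-0.5, -0.1, -0.0]
grip_width: 0.0326
grip_force: 20.0
```

Request:
{"op": "carry_out", "data": {
  "motion": "0 0 0.005 0 0 0 255;0 0 0.015 0 0 0 255;0 0 0.025 0 0 0 255;0 0 0.025 0 0 0 255;0 0 0.015 0 0 0 255;-0.004 0.01 0 0 0 0 255;-0.008 0.02 0 0 0 0 255;-0.01 0.026 0 0 0 0 255;-0.01 0.026 0 0 0 0 255;-0.01 0.026 0 0 0 0 255;-0.01 0.026 0 0 0 0 255;-0.01 0.026 0 0 0 0 255;-0.01 0.026 0 0 0 0 255;-0.01 0.026 0 0 0 0 255;-0.007 0.018 0 0 0 0 255;-0.004 0.008 0 0 0 0 255;0 0 0 0 0 0 255;0 0 0 0 0 0 255;0 0 0 0 0 0 255"
}}

```text
time_s: 27.52
ee_pos: [0.4974, 0.3505, 0.1572]
eef_rot: [3.141, 0.001, 0.418]
force: [-0.4, 0.7, -2.1]
grip_width: 0.0326
grip_force: 20.0
```

Request:
{"op": "carry_out", "data": {
  "motion": "0 0 -0.015 0 0 0 255;0 0 -0.02 0 0 0 255;0 0 -0.015 0 0 0 255;0 0 -0.006 0 0 0 255;0 0 -0.002 0 0 0 255;0 0 0 0 0 0 255;0 0 -0.001 0 0 0 255;0 0 0 0 0 0 255;0 0 -0.001 0 0 0 255;0 0 0 0 0 0 255;0 0 -0.0005 0 0 0 255;0 0 0 0 0 0 255;0 0 0 0 0 0 255"
}}

```text
time_s: 28.6
ee_pos: [0.497, 0.3516, 0.0971]
eef_rot: [3.142, 0.0, 0.419]
force: [-0.5, -1.4, -1.1]
grip_width: 0.0326
grip_force: 20.0
```

Request:
{"op": "carry_out", "data": {
  "motion": "0 0 -0.0005 0 0 0 255;0 0 0 0 0 0 255;0 0 -0.0004 0 0 0 255;0 0 0 0 0 0 255;0 0 -0.0003 0 0 0 255;0 0 0 0 0 0 255;0 0 0 0 0 0 255"
}}

```text
time_s: 29.18
ee_pos: [0.4973, 0.3518, 0.0965]
eef_rot: [-3.141, -0.001, 0.419]
force: [-1.7, 0.7, 4.8]
grip_width: 0.0325
grip_force: 20.0
```

Contact. Releasing, lifting and moving clear for a check.

Request:
{"op": "carry_out", "data": {
  "motion": "0 0 0 0 0 0 150;0 0 0 0 0 0 110;0 0 0 0 0 0 60;0 0 0 0 0 0 0;0 0 0 0 0 0 0;0 0 0 0 0 0 0;0 0 0.02 0 0 0 0;0 0 0.035 0 0 0 0;0 0 0.035 0 0 0 0;0 0 0.035 0 0 0 0;-0.005 -0.02 0.015 0 0 0 0;-0.01 -0.035 0 0 0 0 0;-0.01 -0.035 0 0 0 0 0;-0.01 -0.035 0 0 0 0 0;-0.01 -0.035 0 0 0 0 0;-0.01 -0.035 0 0 0 0 0;-0.01 -0.02 0 0 0 0 0;0 0 0 0 0 0 0;0 0 0 0 0 0 0;0 0 0 0 0 0 0"
}}

```text
time_s: 30.85
ee_pos: [0.4324, 0.137, 0.236]
eef_rot: [-3.142, -0.001, 0.419]
force: [-0.4, 0.1, 0.3]
grip_width: 0.0938
grip_force: 0.0
```

Run:
```python
from m import *
print(ctrl.get_obs()["ee_pos"])
for n in("top","scene"):
  c,W=cloud(n); caps(n,c,W); cv2.imwrite(f"pics/{n}9.png",c["pixels"][:,:,::-1])
```

```text
[0.43238126 0.13697981 0.23600872]
top cap px [391. 148.] ztop 0.1943 circ [ 0.6126 -0.1101] d 0.0497 325
top cap px [199. 197.] ztop 0.1215 circ [0.4957 0.3505] d 0.0282 91
top cap px [486. 202.] ztop 0.1484 circ [ 0.4946 -0.3447] d 0.0407 190
scene cap px [297. 196.] ztop 0.1952 circ [ 0.6144 -0.1134] d 0.0532 322
scene cap px [163. 231.] ztop 0.1496 circ [ 0.4981 -0.349 ] d 0.0426 249
```

View pics/scene9.png

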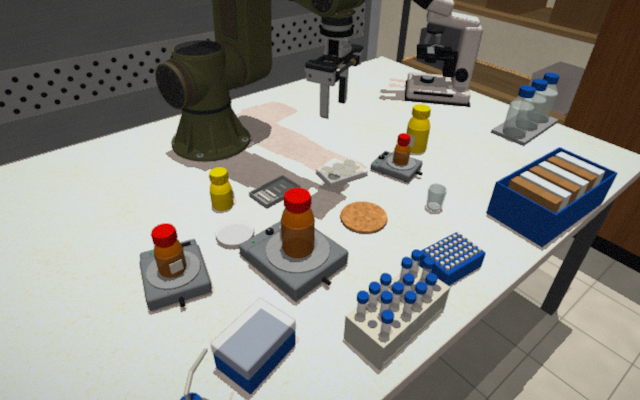

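View pics/top9.png

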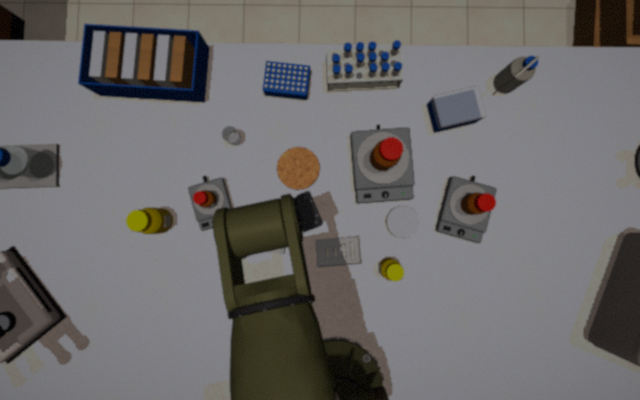

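All three bottles stand upright, each on its own plate: large at (390,150), small at (203,198) and medium at (480,203) in the top view. The mat is empty, the bystanders I can see are where they were, and the gripper is clear of everything.

```bash
python3 -c "
from station import ctrl; print(ctrl.hand_in())"
```

```text
the job is handed in; nothing more can be done
None
```

The bottles have been changed round and the job is handed in: each one stands upright and released near the middle of its own stirrer's plate, and the robot's clock read about 31 s of the 122 s allowed.

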